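# Stow the strip offcuts in the bayonet tray of the dust hood

### The job

Bring the tray out from under the low dust hood: its upright grip stands in an L-shaped slot in the cover, so slide it to the left out of its locking pocket and then draw it straight toward you until its bay is clear of the cover. Take the square block out of it and lay it flat on the bench, clear of tray and hood. Put every long strip offcut from the bench (they are 85 mm long; there may be two to four) flat into the tray, in one layer on the floor of its two lanes (two fit end to end in each), then slide the tray back under the hood as deep as the slot allows and sideways to the right, well into the pocket, so that it is locked, and let go; leave the small dark offcut where it is.

Things in the scene. Friction and masses are not known exactly. Their poses are not given: they have to be found in the camera images.
- slot_mouth (a point): point on the fixed hood: middle of the slot's mouth at the cover's front edge, on the cover's top, 46 mm above the bench. x points along the slot into the hood, y left, z up. The slot is L-shaped: it runs 42 mm along x, 28 mm wide (y -14 to +14 mm); at its inner end (x 12 to 42 mm) a pocket opens to the right as far as y = -46 mm, behind a 12 mm deep lip
- pocket (a point): point on the fixed hood where the grip's axis stands when the tray is locked: 27 mm behind the front edge and 36 mm right of the entry line, on the cover's top. Same axes as slot_mouth. The grip has about 5 mm of play there to front and back and 4 mm to the right
- hood: the fixed dust hood, origin on the bench under its centre, same axes as slot_mouth: flat plywood cover (underside 38, top 46 mm above the bench), 250 mm deep by 228 mm wide, on two side rails and a back rail 8 mm thick; no floor, the tray runs on the bench. Inside 242 mm deep by 212 mm wide. The slot's mouth is 20 mm left of its middle
- tray: loose flat wooden tray, 0.5 kg, first locked under the hood, turned as the hood is. Origin under the bay's centre. Bay 182 mm (x) by 144 mm (y) inside; floor 5 mm thick, rim 5 mm thick, 13 mm high above the bench; a rib of the same section along x at y = 0 makes two lanes 69 mm wide. Tray reaches from x = -124 to +96 mm, 154 mm wide. With the grip 205 mm or more in front of the slot's mouth the bay is clear of the cover
- tray_grip (a point): point on the tray's upright grip, a wooden bar 20 mm (x) by 12 mm (y) that rises from the tray's front tongue to 112 mm above the bench; this point is on its axis, 90 mm above the bench, 110 mm in front (-x) of the tray's origin. Same axes as the tray. Pinched across its 12 mm it steers the tray without lifting it
- strip_a_mid (a point): loose softwood strip offcut, 34 x 85 x 20 mm (its x, y, z), lying flat on the bench; this point is its centre, 10 mm above its underside; y runs along its length; None if there is no such strip in this run
- strip_b_mid (a point): loose softwood strip offcut, 34 x 85 x 20 mm (its x, y, z), lying flat on the bench; this point is its centre, 10 mm above its underside; y runs along its length; None if there is no such strip in this run
- strip_c_mid (a point): loose softwood strip offcut, 34 x 85 x 20 mm (its x, y, z), lying flat on the bench; this point is its centre, 10 mm above its underside; y runs along its length; None if there is no such strip in this run
- strip_d_mid (a point): loose softwood strip offcut, 34 x 85 x 20 mm (its x, y, z), lying flat on the bench; this point is its centre, 10 mm above its underside; y runs along its length; None if there is no such strip in this run
- square_mid (a point): loose square softwood block 61 x 56 x 25 mm (its x, y, z) that lies in the left lane of the tray at the start; this point is its centre, 12.5 mm above its underside
- small_block: bystander: loose small dark offcut 22 x 45 x 14 mm, origin under its centre; stays where it is

How it is judged:
By the outcome, as a careful person would: the job done as asked, in the order asked, and still so for the second after the job is handed in, with the robot touching nothing.
Of strip_a, strip_b, strip_c, strip_d only 2 to 4 are there at a start; the rules pass over those that are not, and their reading is None.
At some moment in a run one of strip_a, strip_b, strip_c, strip_d may be knocked a few centimetres aside while the robot is not near it.
Once in a run the grip may slacken for a moment while it holds something.
It also fails if it takes over 210 s, if anything falls off the work surface, if the arm or the gripper's body presses on something with over 40 N, if the wrist force passes 120 N, or if a joint passes its speed limit or range.

### The arm

A 6-joint arm with a two-finger parallel gripper is mounted at the origin on a cart in front of the work surface, level with it; the furniture and walls round the work are solid. World frame = base frame: x ahead of the robot, y to its left, z up, the work surface at z = 0. Lengths are in mm, angles in rad, forces in N, time in s.
With the tool pointing down it reaches from about 375 to 925 mm from the base axis. Payload 5.7 kg.
Tool frame: the origin (TCP) lies between the finger pads; the fingertips stand 22 mm ahead of it and the grasp point (between the pads) lies 3 mm ahead of it; z points along the fingers, y is the line along which they close (so a half turn about z gives the same grasp; the last joint's range is limited). The gripper opens to 88 mm and grips with 3 to 60 N. Pads are 20 mm wide; open, the fingers measure 115 mm over their backs; the gripper's body (75 mm by 178 mm) begins 61 mm behind the grasp point.
Start: joints at [1.089, 0.359, 1.51, -0, 1.272, -0.115], TCP at [215.17, 560.06, 244.623] pointing down, gripper open.
Joint ranges: [-2.97, 2.97], [-1.01, 2.36], [0.21, 2.38], [-0.96, 4.11], [0.2, 2.71], [-2.98, 2.98]. Speed limits (rad/s): [2.39, 2.39, 3.14, 3.14, 3.14, 3.14].

### API

Orientations are given as a 3x3 rotation matrix whose columns are the frame's x, y, z axes.
In Python, from workcell import * gives the robot as it stands. The module is installed in compiled form; this text tells all that it offers.
- The arm moves only by the tool send_rows, never from a script. Its argument "steps" is a list of rows, each a list of 7 numbers: the turn, a rotation vector about the world's x, y, z in rad, then the shift along the world's x, y, z in mm, then the finger opening in mm, from 0 to 87.8. A call has 1 to 5 rows; each row shifts and turns the commanded pose from where the row before left it; what a row does not reach is not made up. A row lasts 1/10 s, in which the tool goes at most 50 mm and 8.59 degrees, less where a joint would pass 70% of its speed; a pose out of reach is approached as far as the arm can. A call with a gripper value outside its range is refused whole. The fingers move at their own pace and stop on an object; "grip_force" is the grip in N (left out, the last holds). Time passes only in rows, so rows that do not move let the fingers close. It gives the time, the measured TCP pose, the force, the opening and the grip force at its end, in the units of the state.
- sense(): the state, without advancing time (a new reading comes with each control period).
- snapshot(name): name is "scene" or "top" or "wrist"; returns (picture, depth): 400x640x3 uint8, blue, green, red; 400x640 float32, mm along the optical axis (not along the pixel's ray), 0 where there is no reading.
- camera_model(name): a dict with "fx", "fy", "cx", "cy" (pixels), "pose" (4x4, takes a point from camera to world coordinates). Camera axes: x right, y down, z forward; pixel columns grow to the right and rows downward; lengths in mm; the calibration is good to about 2 mm. A picture is of the moment at which its call begins: read the wrist's pose just before it. camera_model takes no time and is no camera call; for the wrist camera it gives the pose at the moment of the call.
- finish_job(): hands the job in; it is judged then, once.
The state is a dict: "clock": time; "q": joint angles; "dq": joint speeds; "joint_torque": joint torques, N m; "eef_pos": TCP position; "ee_rot": TCP orientation; "contact_force": force on the tool from outside, world axes, zero at the start; "torque": the same for the moment, N m; "width": finger opening in mm; "grip_force": force on a finger pad.
Only numpy, scipy, OpenCV 4.12 (cv2) and the standard library are available. Lean on these libraries where they do the work, as an engineer would, in place of code of your own. Each camera call takes 0.05 s, during which the arm holds its last target. There are 200 camera calls.

## Working session

There is one attempt and no reset: what is moved stays moved. The work goes in short steps, Python scripts to look and compute and a tool call to move; the robot and the scene stay as the last step left them, time stands still between calls to the robot, and variables do not carry over. Pictures are saved under pics/ and viewed, at most 14 in all, crops included, and the job is handed in when it is done.

Besides the shell and the picture viewer there is one more tool, called after ">>>" as name([rows], argument=value, ...), one row to a line, values as JSON. send_rows: Moves the arm, as the interface text tells. Its arguments: {"type":"object","properties":{"steps":{"type":"array"},"grip_force":{"type":"number"}},"required":["steps"]}

```bash
mkdir -p pics; cat > h.py <<'E'
from workcell import *
import numpy as np, cv2
def ray(cm,u,v,z):
    P=np.array(cm["pose"]);d=P[:3,:3]@np.array([(u-cm["cx"])/cm["fx"],(v-cm["cy"])/cm["fy"],1]);o=P[:3,3]
    return o+d*(z-o[2])/d[2]
def cloud(cm,D):
    v,u=np.mgrid[0:400,0:640];P=np.array(cm["pose"])
    c=np.stack([(u-cm["cx"])/cm["fx"]*D,(v-cm["cy"])/cm["fy"]*D,D],-1)
    return c@P[:3,:3].T+P[:3,3]
def proj(cm,p):
    P=np.array(cm["pose"]);c=P[:3,:3].T@(np.array(p)-P[:3,3]);return c[0]/c[2]*cm["fx"]+cm["cx"],c[1]/c[2]*cm["fy"]+cm["cy"]
def shot(n,f):
    cm=camera_model(n);I,D=snapshot(n);cv2.imwrite("pics/"+f+".png",I);np.savez(""+f+".npz",I=I,D=D,**{k:np.array(x) for k,x in cm.items()});return cm,I,D
E
python3 - <<'E'
from h import *
for n in("scene","top"):
    cm,I,D=shot(n,n+"0");print(n,np.round(cm["pose"],3).tolist(),cm["fx"],cm["cx"],cm["cy"])
s=sense();print(s["clock"],s["ee_rot"],s["width"])
E
```

```text
scene [[0.858, -0.372, 0.354, 311.566], [-0.514, -0.612, 0.602, -521.876], [-0.007, -0.698, -0.716, 782.746], [0.0, 0.0, 0.0, 1.0]] 411.7429284225365 316.1772868379408 203.19426406594144
top [[-0.026, -0.985, 0.173, 451.987], [-1.0, 0.023, -0.019, 66.995], [0.014, -0.173, -0.985, 1154.631], [0.0, 0.0, 0.0, 1.0]] 437.95796160035206 326.1652755890923 197.92862518697666
0.1 [[-9.33489293e-01  3.58604369e-01 -8.04540140e-04]
 [ 3.58605216e-01  9.33488043e-01 -1.54023195e-03]
 [ 1.98694693e-04 -1.72630233e-03 -9.99998490e-01]] 87.96211332034991
```

View pics/top0.png

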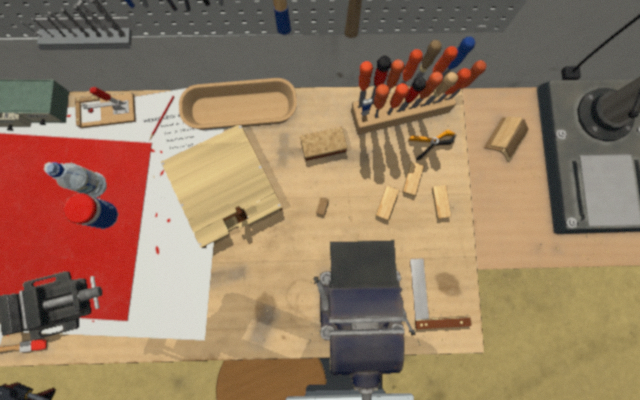

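View pics/scene0.png

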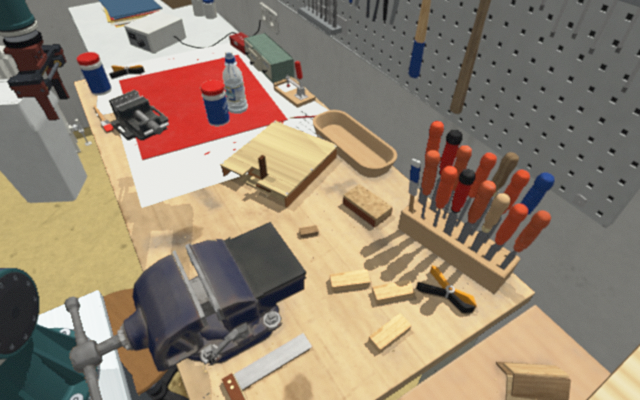

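The top view shows the hood with its corners near (238,127), (162,163), (205,245) and (283,209), and the grip at about (236,216). Three strips lie at (386,204), (413,180) and (441,202), and the small dark block is at (322,207). The vice is at (365,300). The scene view agrees with this.

```bash
python3 - <<'E'
from h import *
d=np.load("top0.npz");cm={k:d[k] for k in("fx","fy","cx","cy","pose")};C=cloud(cm,d["D"]);I=d["I"]
Z=C[...,2]
def rects(m,lo,hi,z):
    n,l,st,_=cv2.connectedComponentsWithStats(m.astype(np.uint8))
    for i in range(1,n):
        if lo<st[i,4]<hi:
            vu=np.argwhere(l==i);P=np.array([ray(cm,u,v,z)[:2] for v,u in vu],np.float32)
            r=cv2.minAreaRect(P);print(np.round(vu.mean(0))[::-1],st[i,4],np.round(r[0]),np.round(r[1]),round(r[2],1),"z",round(float(np.median(Z[l==i])),1))
roi=np.zeros_like(Z,bool);roi[90:330,150:480]=1
print("bench z",np.median(Z[230:260,330:400]),np.median(Z[150:170,470:500]))
print("strips");rects(roi&(Z>12)&(Z<30),80,3000,20)
print("low");rects(roi&(Z>8)&(Z<18),25,200,14)
print("hood");rects(roi&(Z>38)&(Z<54),800,30000,46)
print("tall pts");rects(roi&(Z>80)&(Z<120),5,100,112)
v=I[150:250,150:290]; cv2.imwrite("pics/hood0.png",cv2.resize(I[110:260,150:350],None,fx=4,fy=4,interpolation=2))
E
```

```text
bench z 117.32570891680291 -37.71931241706386
strips
[231.  98.] 655 [919. 277.] [ 88. 281.] 5.7 z 18.7
[403. 121.] 198 [ 860. -175.] [ 22. 270.] 9.3 z 21.4
[434. 140.] 381 [ 803. -250.] [ 67. 125.] 19.0 z 23.4
[325. 154.] 108 [772.  44.] [  8. 113.] 11.2 z 23.6
[413. 178.] 415 [ 700. -187.] [35. 87.] 71.2 z 20.1
[387. 202.] 420 [ 636. -115.] [34. 86.] 67.1 z 20.3
[442. 201.] 432 [ 635. -259.] [86. 37.] 6.0 z 20.1
[322. 206.] 118 [631.  57.] [22. 44.] 70.3 z 14.0
[327. 321.] 147 [339.  45.] [43. 41.] 88.4 z 25.8
[443. 322.] 532 [ 327. -241.] [ 24. 140.] 1.6 z 16.1
low
[322. 205.] 140 [632.  57.] [22. 45.] 72.2 z 13.6
[236. 217.] 73 [608. 286.] [56. 24.] 78.0 z 11.6
hood
[221. 177.] 8955 [747. 308.] [326. 444.] 81.0 z 46.5
tall pts
[454.  94.] 34 [ 896. -286.] [ 8. 33.] 33.0 z 98.3
[373.  98.] 18 [888. -76.] [ 8. 16.] 87.5 z 106.5
[442.  97.] 33 [ 886. -251.] [ 9. 31.] 33.0 z 101.5
[361. 102.] 26 [880. -46.] [10. 22.] 67.1 z 104.6
[417. 103.] 44 [ 874. -188.] [14. 29.] 10.6 z 100.9
[429. 101.] 41 [ 878. -219.] [13. 32.] 43.9 z 101.6
[403. 106.] 40 [ 864. -153.] [23. 13.] 88.8 z 101.2
[390. 110.] 26 [ 855. -119.] [10. 17.] 61.9 z 99.0
[377. 113.] 17 [849. -85.] [ 8. 13.] 87.3 z 101.7
[364. 117.] 20 [837. -53.] [ 9. 15.] 44.6 z 97.5
[240. 210.] 58 [610. 255.] [24. 15.] 44.2 z 110.4
[369. 280.] 10 [436. -49.] [ 4. 10.] 31.4 z 117.9
[398. 284.] 6 [ 425. -117.] [10.  2.] 31.6 z 117.3
[328. 304.] 23 [385.  48.] [ 2. 45.] 88.5 z 103.9
```

View pics/hood0.png

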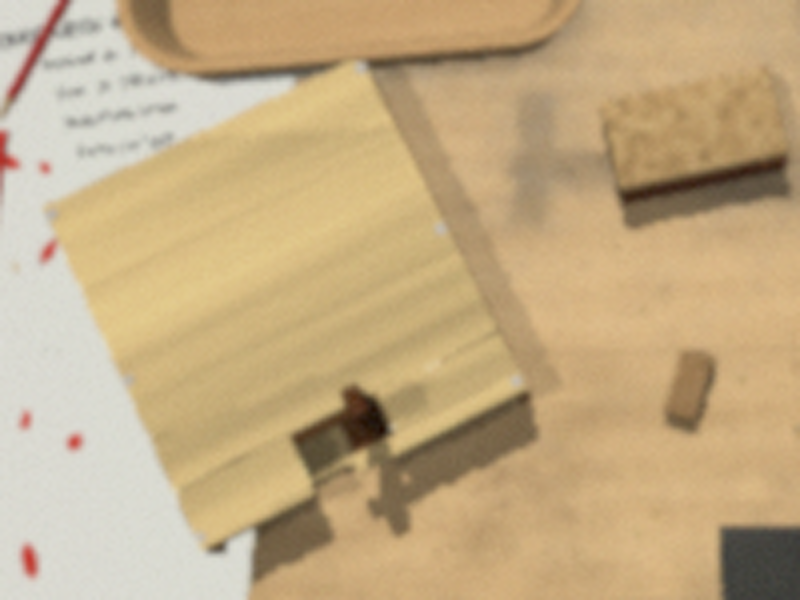

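The crop shows the L-slot at about (340,440), with the grip at its right end. The hood's front corners are near (205,548) and (525,393), in crop pixels at 4x.

```bash
python3 - <<'E'
from h import *
d=np.load("top0.npz");cm={k:d[k] for k in("fx","fy","cx","cy","pose")};C=cloud(cm,d["D"]);Z=C[...,2]
m=np.zeros(Z.shape,np.uint8);m[120:250,155:290]=((Z>42)&(Z<51))[120:250,155:290]
m=cv2.morphologyEx(m,cv2.MORPH_OPEN,np.ones((7,7)))
vu=np.argwhere(m);P=np.array([ray(cm,u,v,46)[:2] for v,u in vu],np.float32)
r=cv2.minAreaRect(P);print(r,np.round(cv2.boxPoints(r)))
m2=np.zeros(Z.shape,bool);m2[190:235,215:260]=(Z>60)[190:235,215:260]
Q=C[m2];print(len(Q),np.round(Q[Q[:,2]>105].mean(0)),np.round(Q.mean(0)))
top=Q[Q[:,2]>105];R=cv2.minAreaRect(top[:,:2].astype(np.float32));print(R)
E
```

```text
((690.2725830078125, 316.4637451171875), (250.60525512695312, 227.0263214111328), 25.60521697998047) [[528. 365.]
 [626. 160.]
 [852. 268.]
 [754. 473.]]
80 [580. 220. 316.] [590. 232. 231.]
((532.133544921875, 168.46173095703125), (258.21234130859375, 14.212491035461426), 48.54480743408203)
```

>>> send_rows([
  [0,0,0.1,30,-25,0,87],
  [0,0,0.1,30,-25,0,87],
  [0,0,0.1,30,-25,0,87],
  [0,0,0.1,30,-25,0,87],
  [0,0,0.1,30,-25,0,87],
])

```text
clock: 0.6
eef_pos: [365.9, 433.8, 244.3]
ee_rot: [[-0.991, -0.137, -0.0], [-0.137, 0.991, -0.001], [0.001, -0.0, -1.0]]
contact_force: [1.4, 0.7, 1.1]
width: 86.9
grip_force: 0.0
```

>>> send_rows([
  [0,0,0.1,30,-25,0,87],
  [0,0,0.1,30,-25,0,87],
  [0,0,0.113,30,-25,0,87],
  [0,0,0,30,-25,0,87],
  [0,0,0,30,-25,0,87],
])

```text
clock: 1.1
eef_pos: [516.0, 308.8, 244.2]
ee_rot: [[-0.902, -0.432, -0.001], [-0.432, 0.902, -0.0], [0.001, -0.0, -1.0]]
contact_force: [0.3, 0.5, 0.3]
width: 87.2
grip_force: 0.0
```

```bash
python3 - <<'E'
from h import *
s=sense();print(s["clock"],np.round(s["eef_pos"],1),np.round(s["ee_rot"],3).tolist(),np.round(s["q"],2))
cm,I,D=shot("wrist","w1");print(np.round(cm["pose"],3).tolist(),cm["fx"])
E
```

```text
1.1 [516.  308.8 244.2] [[-0.902, -0.432, -0.001], [-0.432, 0.902, -0.0], [0.001, -0.0, -1.0]] [ 0.42  0.36  1.51 -0.    1.27 -1.59]
[[-0.432, 0.871, 0.233, 452.243], [0.902, 0.418, 0.112, 280.108], [0.0, 0.259, -0.966, 383.742], [0.0, 0.0, 0.0, 1.0]] 300.5148222531523
```

View pics/w1.png

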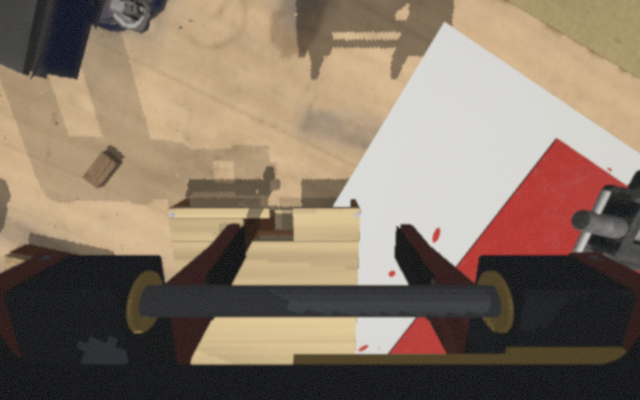

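The wrist view shows the hood's front corners at about (170,212) and (360,208), with the slot and grip near (265,215) just left of the fingers.

```bash
cat >> h.py <<'E'
def load(f):
    d=np.load(""+f+".npz");cm={k:d[k] for k in("fx","fy","cx","cy","pose")};return cm,d["I"],cloud(cm,d["D"])
hx=np.array([.902,.432]);hy=np.array([-.432,.902])
E
python3 - <<'E'
from h import *
cm,I,C=load("w1")
print(ray(cm,170,211,46),ray(cm,360,208,46))
print("pred slot mouth px",proj(cm,[568.9,280.5,46]),"grip top",proj(cm,[608.8,259.7,112]))
near=(np.hypot(C[...,0]-609,C[...,1]-258)<30)&(C[...,2]>60)&(C[...,2]<120)
Q=C[near];print(len(Q))
if len(Q):
    a=Q[:,:2]@hx;b=Q[:,:2]@hy;print(a.min(),a.max(),b.min(),b.max(),Q[:,2].max(),"pred",np.array([608.8,259.7])@hx,np.array([608.8,259.7])@hy)
E
```

```text
[626.24320053 168.15672211  46.        ] [526.14587418 368.41460959  46.        ]
pred slot mouth px (np.float64(276.87884266046285), np.float64(208.44838473823395)) grip top (np.float64(232.26277463204502), np.float64(254.49162952139207))
137
652.4123298593378 672.4563762565447 -28.862651531164754 -21.044946211865437 89.87141726596417 pred 661.328 -28.752200000000002
```

>>> send_rows([
  [0,0,0,31,-16.5,0,60],
  [0,0,0,31,-16.5,0,60],
  [0,0,0,31,-16.5,0,60],
  [0,0,0,0,0,-40,60],
  [0,0,0,0,0,-40,60],
])

```text
clock: 1.65
eef_pos: [610.2, 260.1, 164.5]
ee_rot: [[-0.903, -0.43, 0.003], [-0.43, 0.903, 0.001], [-0.003, -0.001, -1.0]]
contact_force: [-0.2, -0.3, -0.3]
width: 60.1
grip_force: 0.0
```

>>> send_rows([
  [0,0,0,0,0,-40,60],
  [0,0,0,0,0,-31,60],
  [0,0,0,0,0,0,8],
  [0,0,0,0,0,0,8],
  [0,0,0,0,0,0,8],
], grip_force=20)

```text
clock: 2.15
eef_pos: [609.5, 261.1, 95.6]
ee_rot: [[-0.902, -0.432, 0.003], [-0.432, 0.902, 0.001], [-0.003, -0.001, -1.0]]
contact_force: [0.5, 0.1, 0.5]
width: 39.4
grip_force: 0.0
```

>>> send_rows([
  [0,0,0,0,0,0,8],
  [0,0,0,0,0,0,8],
  [0,0,0,0,0,0,8],
], grip_force=30)

```text
clock: 2.45
eef_pos: [608.7, 260.7, 94.8]
ee_rot: [[-0.902, -0.432, 0.002], [-0.432, 0.902, 0.0], [-0.002, -0.0, -1.0]]
contact_force: [-0.2, -0.7, -0.1]
width: 15.3
grip_force: 0.0
```

>>> send_rows([
  [0,0,0,0,0,0,8],
  [0,0,0,0,0,0,8],
  [0,0,0,-2,4,0,8],
  [0,0,0,-2,4,0,8],
  [0,0,0,-2,4,0,8],
], grip_force=30)

```text
clock: 2.95
eef_pos: [604.1, 271.4, 94.8]
ee_rot: [[-0.903, -0.43, 0.004], [-0.43, 0.903, -0.001], [-0.003, -0.003, -1.0]]
contact_force: [3.5, -4.9, 4.3]
width: 12.0
grip_force: 30.0
```

>>> send_rows([
  [0,0,0,-2,4,0,8],
  [0,0,0,-2,4,0,8],
  [0,0,0,-2,4,0,8],
  [0,0,0,-2,4,0,8],
  [0,0,0,-1.5,4,0,8],
])

```text
clock: 3.45
eef_pos: [594.5, 291.1, 94.8]
ee_rot: [[-0.902, -0.431, 0.003], [-0.431, 0.902, -0.002], [-0.002, -0.003, -1.0]]
contact_force: [2.1, -7.2, 5.7]
width: 11.5
grip_force: 30.1
```

>>> send_rows([
  [0,0,0,0,0,0,8],
  [0,0,0,0,0,0,8],
])

```text
clock: 3.65
eef_pos: [594.2, 292.3, 94.7]
ee_rot: [[-0.902, -0.431, 0.003], [-0.431, 0.902, -0.0], [-0.003, -0.001, -1.0]]
contact_force: [3.3, -4.5, 6.5]
width: 11.9
grip_force: 30.0
```

>>> send_rows([
  [0,0,0,-9,-4.3,0,8],
  [0,0,0,-13.5,-6.5,0,8],
  [0,0,0,-13.5,-6.5,0,8],
  [0,0,0,-18,-8.6,0,8],
  [0,0,0,-18,-8.6,0,8],
])

```text
clock: 4.15
eef_pos: [523.6, 259.5, 94.9]
ee_rot: [[-0.902, -0.431, 0.007], [-0.431, 0.902, 0.003], [-0.008, 0.0, -1.0]]
contact_force: [4.3, 2.2, 2.4]
width: 12.2
grip_force: 30.0
```

>>> send_rows([
  [0,0,0,-18,-8.6,0,8],
  [0,0,0,-18,-8.6,0,8],
  [0,0,0,-18,-8.6,0,8],
  [0,0,0,-18,-8.6,0,8],
  [0,0,0,-18,-8.6,0,8],
])

```text
clock: 4.65
eef_pos: [433.7, 216.5, 94.8]
ee_rot: [[-0.902, -0.431, 0.007], [-0.431, 0.902, 0.003], [-0.008, -0.0, -1.0]]
contact_force: [2.2, 0.4, -4.8]
width: 11.8
grip_force: 30.0
```

>>> send_rows([
  [0,0,0,-18,-8.6,0,8],
  [0,0,0,-18,-8.6,0,8],
  [0,0,0,-13,-6.2,0,8],
  [0,0,0,-7,-3.4,0,8],
  [0,0,0,0,0,0,8],
])

```text
clock: 5.15
eef_pos: [376.1, 189.0, 94.7]
ee_rot: [[-0.902, -0.431, 0.004], [-0.431, 0.902, 0.002], [-0.005, -0.0, -1.0]]
contact_force: [0.4, 1.2, 10.7]
width: 11.7
grip_force: 30.0
```

```bash
python3 - <<'E'
from h import *
shot("top","top1");s=sense();p=np.array(s["eef_pos"])[:2];print(p@hx-634.3,p@hy-7.2,s["width"])
E
```

```text
-213.4115256588658 0.7439108536915482 11.793165490797435
```

View pics/top1.png

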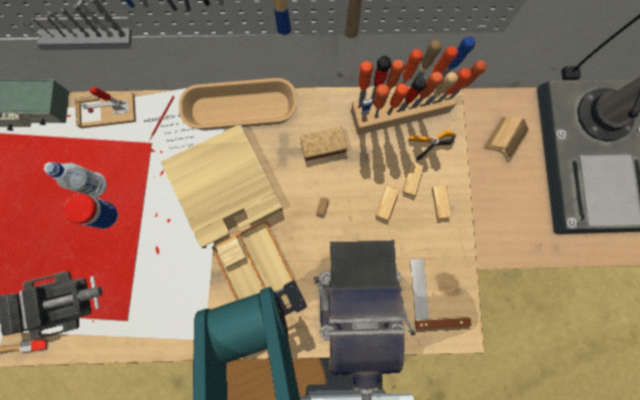

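The tray is out, with its bay in front of the hood. The square sits in the left lane near (232,250), and the gripper still holds the grip.

```bash
python3 - <<'E'
from h import *
cm,I,C=load("top1");Z=C[...,2]
a=C[...,0]*hx[0]+C[...,1]*hx[1];b=C[...,0]*hy[0]+C[...,1]*hy[1]
m=(Z>26)&(Z<35)&(a<632)&(a>400)&(b>-90)&(b<100)
m=cv2.morphologyEx(m.astype(np.uint8),cv2.MORPH_OPEN,np.ones((3,3)))
n,l,st,_=cv2.connectedComponentsWithStats(m)
for i in range(1,n):
    if st[i,4]>60:
        P=np.array([ray(cm,u,v,30)[:2] for v,u in np.argwhere(l==i)],np.float32);print(st[i],cv2.minAreaRect(P),np.median(Z[l==i]))
        q=P@np.c_[hx,hy];print(q.min(0),q.max(0))
for nm,(r0,r1,c0,c1) in dict(sponge=(120,170,295,355),vice=(235,300,310,420)).items():
    s=C[r0:r1,c0:c1].reshape(-1,3);s=s[(s[:,2]>10)&(s[:,2]<160)];print(nm,np.percentile(s,[1,50,99],axis=0).round())
E
```

```text
[218 236  27  30 502] ((518.3619995117188, 292.4203186035156), (62.106571197509766, 56.46921920776367), 24.56758689880371) 30.12304445268262
[563.06170239  11.40333148] [625.07140894  68.13316699]
sponge [[762.  -9.  13.]
 [797.  48.  34.]
 [839. 106.  39.]]
vice [[ 395. -180.   11.]
 [ 454.  -32.  120.]
 [ 529.   71.  136.]]
```

>>> send_rows([
  [0,0,0,0,0,0,40],
  [0,0,0,0,0,0,40],
  [0,0,0,0,0,0,40],
  [0,0,0,0,0,25,60],
  [0,0,0,0,0,40,80],
])

```text
clock: 5.7
eef_pos: [372.3, 187.6, 157.3]
ee_rot: [[-0.902, -0.432, -0.006], [-0.431, 0.902, -0.002], [0.007, 0.001, -1.0]]
contact_force: [0.6, 0.8, -0.7]
width: 48.3
grip_force: 0.0
```

>>> send_rows([
  [0,0,0,0,0,45,87],
  [0,0,0,10,0,45,87],
  [0,0,0,0,0,0,87],
])

```text
clock: 6.0
eef_pos: [389.1, 189.6, 254.0]
ee_rot: [[-0.902, -0.432, 0.011], [-0.432, 0.902, 0.003], [-0.011, -0.002, -1.0]]
contact_force: [1.4, -1.2, 0.2]
width: 72.3
grip_force: 0.0
```

>>> send_rows([
  [0,0,0,26,20.5,-20,82],
  [0,0,0,26,20.5,-20,82],
  [0,0,0,26,20.5,-20,82],
  [0,0,0,26,20.5,-20,82],
  [0,0,0,26,20.5,-20,82],
])

```text
clock: 6.5
eef_pos: [514.6, 291.3, 146.2]
ee_rot: [[-0.902, -0.432, -0.002], [-0.432, 0.902, -0.001], [0.002, 0.0, -1.0]]
contact_force: [0.0, 0.5, 0.0]
width: 82.2
grip_force: 0.0
```

>>> send_rows([
  [0,0,0,0,0,0,82],
  [0,0,0,0,0,0,82],
])

```text
clock: 6.7
eef_pos: [513.3, 290.4, 146.6]
ee_rot: [[-0.902, -0.432, -0.004], [-0.432, 0.902, -0.002], [0.004, 0.0, -1.0]]
contact_force: [-0.0, -0.1, -0.1]
width: 81.8
grip_force: 0.0
```

>>> send_rows([
  [0,0,0,2,1,-40,82],
  [0,0,0,2,1,-40,82],
  [0,0,0,0,0,-20,82],
  [0,0,0,0,0,-9,82],
  [0,0,0,0,0,0,82],
], grip_force=25)

```text
clock: 7.2
eef_pos: [517.3, 291.9, 39.3]
ee_rot: [[-0.902, -0.431, -0.002], [-0.431, 0.902, -0.001], [0.002, -0.0, -1.0]]
contact_force: [-0.1, 0.2, 0.4]
width: 82.0
grip_force: 0.0
```

>>> send_rows([
  [0,0,0,0,0,0,50],
  [0,0,0,0,0,0,50],
  [0,0,0,0,0,0,50],
  [0,0,0,0,0,0,50],
  [0,0,0,0,0,0,50],
], grip_force=25)

```text
clock: 7.7
eef_pos: [519.3, 293.2, 40.7]
ee_rot: [[-0.902, -0.432, 0.002], [-0.432, 0.902, 0.001], [-0.002, -0.0, -1.0]]
contact_force: [-0.8, -0.2, 6.8]
width: 56.1
grip_force: 25.0
```

>>> send_rows([
  [0,0,0,0,0,10,50],
  [0,0,0,0,0,25,50],
  [0,0,0,0,0,30,50],
  [0,0,0,0,0,25,50],
  [0,0,0,14,-16,0,50],
], grip_force=45)

```text
clock: 8.2
eef_pos: [533.6, 278.8, 133.9]
ee_rot: [[-0.901, -0.433, 0.005], [-0.433, 0.901, 0.003], [-0.006, 0.0, -1.0]]
contact_force: [0.7, -0.2, -0.6]
width: 55.8
grip_force: 45.0
```

>>> send_rows([
  [0,0,0,31,-34,0,50],
  [0,0,0,31,-34,0,50],
  [0,0,0,31,-34,0,50],
  [0,0,0,31,-34,0,50],
  [0,0,0,31,-34,0,50],
])

```text
clock: 8.7
eef_pos: [688.6, 105.2, 130.2]
ee_rot: [[-0.902, -0.432, 0.0], [-0.432, 0.902, -0.0], [-0.0, -0.0, -1.0]]
contact_force: [1.0, 0.5, -0.2]
width: 56.1
grip_force: 45.0
```

>>> send_rows([
  [0,0,0,1,-2,-30,50],
  [0,0,0,0,0,-30,50],
  [0,0,0,0,0,-15,50],
  [0,0,0,0,0,0,50],
])

```text
clock: 9.1
eef_pos: [686.4, 104.7, 52.3]
ee_rot: [[-0.902, -0.432, -0.005], [-0.432, 0.902, -0.0], [0.005, 0.002, -1.0]]
contact_force: [-0.4, 0.4, -0.4]
width: 55.9
grip_force: 45.0
```

>>> send_rows([
  [0,0,0,0,0,-9,50],
  [0,0,0,0,0,-5,50],
  [0,0,0,0,0,-2,50],
  [0,0,0,0,0,0,50],
])

```text
clock: 9.5
eef_pos: [688.8, 105.0, 39.0]
ee_rot: [[-0.902, -0.432, 0.001], [-0.432, 0.902, -0.0], [-0.0, -0.0, -1.0]]
contact_force: [0.4, 0.5, 0.2]
width: 55.4
grip_force: 45.0
```

>>> send_rows([
  [0,0,0,0,0,0,80],
  [0,0,0,0,0,0,80],
  [0,0,0,0,0,0,80],
  [0,0,0,0,0,20,80],
  [0,0,0,0,0,40,80],
])

```text
clock: 10.0
eef_pos: [685.9, 104.6, 95.9]
ee_rot: [[-0.902, -0.431, -0.007], [-0.431, 0.902, -0.0], [0.006, 0.003, -1.0]]
contact_force: [1.3, 0.6, -0.3]
width: 79.9
grip_force: 0.0
```

>>> send_rows([
  [0,0,0,-5,-30,45,60],
  [0,0,0,-10,-42,30,60],
  [0,0,0,-15,-42,20,60],
  [0,0,0,0,0,0,60],
])

```text
clock: 10.4
eef_pos: [660.2, -9.7, 192.6]
ee_rot: [[-0.904, -0.428, 0.005], [-0.428, 0.904, -0.003], [-0.004, -0.005, -1.0]]
contact_force: [0.9, 0.8, 0.9]
width: 60.1
grip_force: 0.0
```

```bash
python3 - <<'E'
from h import *
shot("top","top2")
s=sense();print(s["clock"],np.round(s["eef_pos"],1))
cm,I,C=load("top2");Z=C[...,2]
print("strip")
m=np.zeros(Z.shape,np.uint8);m[110:330,200:475]=((Z>11)&(Z<31))[110:330,200:475];m=cv2.morphologyEx(m,cv2.MORPH_OPEN,np.ones((2,2)))
n,l,st,_=cv2.connectedComponentsWithStats(m)
for i in range(1,n):
    if 80<st[i,4]<700:
        z=np.median(Z[l==i]);P=np.array([ray(cm,u,v,z)[:2] for v,u in np.argwhere(l==i)],np.float32);r=cv2.minAreaRect(P)
        print(st[i,:2],np.round(r[0]),np.round(r[1]),round(r[2],1),round(z,1))
E
```

```text
10.45 [660.1  -7.3 190.9]
strip
[419 130] [ 801. -252.] [ 57. 123.] 26.2 21.8
[291 171] [685. 100.] [63. 56.] 25.2 25.1
[378 187] [ 634. -117.] [34. 86.] 67.7 20.2
[434 186] [ 633. -261.] [85. 36.] 5.1 20.0
[430 317] [ 324. -262.] [ 24. 106.] 1.7 15.5
```

View pics/top2.png

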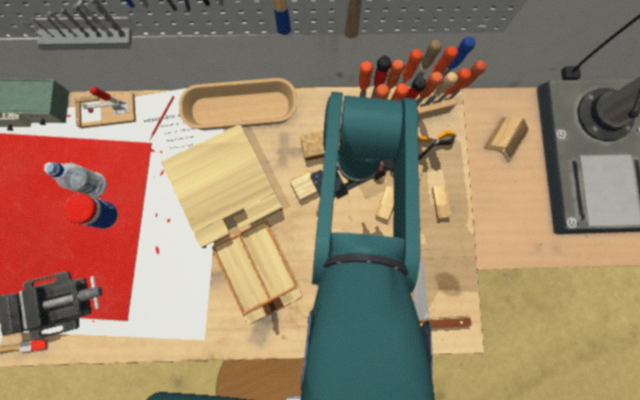

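The top view shows the square lying flat at (303,186), clear of tray and hood. The empty tray is at (257,265), and the strips I can see are at (384,203) and (440,202).

>>> send_rows([
  [0,0,-0.14,-5,-20,-10,60],
  [0,0,-0.14,-5,-20,-10,60],
  [0,0,-0.14,-5,-20,-10,60],
  [0,0,-0.14,-5,-20,-10,60],
  [0,0,-0.14,-5,-20,-10,60],
])

```text
clock: 10.95
eef_pos: [634.2, -104.1, 137.2]
ee_rot: [[-0.967, 0.256, -0.001], [0.256, 0.967, 0.001], [0.001, 0.0, -1.0]]
contact_force: [0.1, -0.1, 0.3]
width: 60.2
grip_force: 0.0
```

>>> send_rows([
  [0,0,-0.136,-1,-10,-10,60],
  [0,0,0,0,0,0,60],
  [0,0,0,0,0,0,60],
])

```text
clock: 11.25
eef_pos: [633.4, -113.7, 127.9]
ee_rot: [[-0.926, 0.377, -0.001], [0.377, 0.926, 0.001], [0.002, 0.0, -1.0]]
contact_force: [-0.2, -0.2, -0.2]
width: 59.9
grip_force: 0.0
```

```bash
cat >> h.py <<'E'
def strips(cm,I,C,rng=(12,28),minpx=80):
    Z=C[...,2];m=((Z>rng[0])&(Z<rng[1])&(C[...,0]>380)&(C[...,0]<760)&(C[...,1]<20)).astype(np.uint8)
    m=cv2.morphologyEx(m,cv2.MORPH_OPEN,np.ones((3,3)));n,l,st,_=cv2.connectedComponentsWithStats(m)
    for i in range(1,n):
        if st[i,4]>minpx:
            z=np.median(Z[l==i]);P=C[l==i][:,:2].astype(np.float32);r=cv2.minAreaRect(P)
            print(st[i,:2],st[i,4],np.round(r[0],1),np.round(r[1]),round(r[2],1),round(float(z),1))
def st():
    s=sense();R=np.array(s["ee_rot"]);print(round(s["clock"],2),np.round(s["eef_pos"],1),"yaw y",round(np.degrees(np.arctan2(R[1,1],R[0,1])),1),"w",round(s["width"],1),"g",s["grip_force"],"F",np.round(s["contact_force"],1),"q6",round(s["q"][5],2))
E
python3 - <<'E'
from h import *
st();shot("wrist","w2");strips(*load("w2"))
cm,I,C=load("w2");print(proj(cm,[634,-117,20]))
cm,I,C=load("top2");Z=C[...,2];a=C[...,:2]@hx-634.3;b=C[...,:2]@hy-7.2
m=(Z>9.5)&(Z<17)&(a<0)&(a>-240)&(abs(b)<100);q=np.c_[a[m],b[m]];r=cv2.minAreaRect(q.astype(np.float32));print("tray rel mouth",r)
E
```

```text
11.25 [ 633.4 -113.7  127.9] yaw y 67.9 w 59.9 g 0.0 F [-0.2 -0.2 -0.2] q6 -1.47
[300 153] 3774 [ 634.9 -112.5] [34. 85.] 67.4 19.4
[130 211] 1691 [ 615.2 -258.6] [47. 35.] 5.1 19.2
[260 246] 929 [ 676.4 -172.3] [29. 37.] 64.8 19.3
[259 318] 464 [ 731.9 -196.2] [34. 16.] 70.7 19.4
[270 337] 200 [ 755.9 -207.1] [ 8. 20.] 5.0 21.1
(np.float64(314.0982791631758), np.float64(204.08020809493334))
tray rel mouth ((-112.89010620117188, -1.187774658203125), (154.3055419921875, 218.88922119140625), 89.83206939697266)
```

>>> send_rows([
  [0,0,0,1.5,0.5,-40,60],
  [0,0,0,0,0,-35,60],
  [0,0,0,0,0,-15,60],
  [0,0,0,0,0,-5,60],
  [0,0,0,0,0,0,60],
], grip_force=40)

```text
clock: 11.8
eef_pos: [635.4, -113.9, 33.8]
ee_rot: [[-0.925, 0.379, -0.0], [0.379, 0.925, -0.0], [0.0, -0.0, -1.0]]
contact_force: [0.1, -0.4, -0.2]
width: 60.2
grip_force: 0.0
```

>>> send_rows([
  [0,0,0,0,0,0,28],
  [0,0,0,0,0,0,28],
  [0,0,0,0,0,0,28],
  [0,0,0,0,0,0,28],
  [0,0,0,0,0,0,28],
])

```text
clock: 12.3
eef_pos: [635.6, -114.5, 34.5]
ee_rot: [[-0.925, 0.38, 0.001], [0.38, 0.925, -0.0], [-0.001, 0.0, -1.0]]
contact_force: [-0.3, 0.0, 6.0]
width: 33.7
grip_force: 40.0
```

>>> send_rows([
  [0,0,0,0,0,10,28],
  [0,0,0,0,0,30,28],
  [0,0,0,0,0,35,28],
  [0,0,0,0,0,20,28],
  [0,0,0.06,-1,20,0,28],
])

```text
clock: 12.8
eef_pos: [636.9, -96.7, 132.9]
ee_rot: [[-0.946, 0.325, 0.007], [0.325, 0.946, -0.003], [-0.008, -0.0, -1.0]]
contact_force: [0.0, -0.1, 0.8]
width: 33.4
grip_force: 40.0
```

>>> send_rows([
  [0,0,0.14,-4,35,0,28],
  [0,0,0.14,-4,35,0,28],
  [0,0,0.14,-4,35,0,28],
  [0,0,0.14,-5,35,0,28],
  [0,0,0.14,-5,35,0,28],
])

```text
clock: 13.3
eef_pos: [611.6, 82.0, 129.0]
ee_rot: [[-0.93, -0.367, 0.0], [-0.367, 0.93, -0.0], [-0.0, -0.0, -1.0]]
contact_force: [0.6, -0.1, -0.2]
width: 33.2
grip_force: 40.0
```

>>> send_rows([
  [0,0,0.076,-20,35,0,28],
  [0,0,0,-20,35,0,28],
  [0,0,0,-20,36,0,28],
  [0,0,0,-18,36,0,28],
  [0,0,0,0,0,0,28],
])

```text
clock: 13.8
eef_pos: [531.1, 226.3, 128.9]
ee_rot: [[-0.9, -0.435, -0.002], [-0.435, 0.9, 0.001], [0.001, 0.002, -1.0]]
contact_force: [0.1, -0.9, -0.3]
width: 33.0
grip_force: 40.0
```

```bash
python3 - <<'E'
from h import *
st()
cm,I,D=shot("wrist","w3");cm,I,C=load("w3");Z=C[...,2];a=C[...,:2]@hx-634.3;b=C[...,:2]@hy-7.2
m=(Z>9)&(Z<17)&(a<0)&(a>-240)&(abs(b)<100);q=np.c_[a[m],b[m]];print(len(q),q.min(0),q.max(0));r=cv2.minAreaRect(q.astype(np.float32));print("tray rel",r)
m=(abs(Z-46)<4)&(a>-12)&(a<12)&(b<60)&(b>-120);print("edge a",np.percentile(a[m],[1,3,10]))
E
```

```text
13.8 [531.1 226.3 128.9] yaw y 115.8 w 33.0 g 39.998313188552856 F [ 0.1 -0.9 -0.3] q6 -1.74
7108 [-212.58701589  -74.8351678 ] [-4.94295674 79.53294358]
tray rel ((-108.77180480957031, 2.33966064453125), (154.35980224609375, 207.63912963867188), 89.98954772949219)
edge a [-0.72389473 -0.54441896  0.12105264]
```

View pics/w3.png

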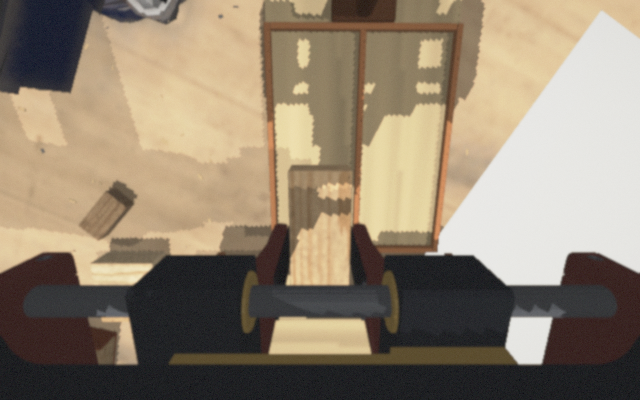

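The wrist view shows the held strip at about (320,220) above the right lane. The tray rim runs from (265,25) to (462,25), with the rib at x ≈ 360.

>>> send_rows([
  [0,0,0,2,-2,-35,28],
  [0,0,0,1,-1,-30,28],
  [0,0,0,0,0,-15,28],
  [0,0,0,0,0,-7,28],
  [0,0,0,0,0,0,28],
])

```text
clock: 14.35
eef_pos: [537.3, 218.7, 41.0]
ee_rot: [[-0.903, -0.431, -0.001], [-0.431, 0.903, -0.001], [0.001, -0.0, -1.0]]
contact_force: [0.2, -0.2, -0.5]
width: 33.7
grip_force: 40.0
```

>>> send_rows([
  [0,0,0,-2,3.5,0,28],
  [0,0,0,0,0,-1.5,28],
  [0,0,0,0,0,0,28],
])

```text
clock: 14.65
eef_pos: [535.5, 223.4, 40.8]
ee_rot: [[-0.902, -0.432, 0.001], [-0.432, 0.902, 0.0], [-0.001, -0.0, -1.0]]
contact_force: [-0.9, -0.2, -1.0]
width: 33.7
grip_force: 40.0
```

>>> send_rows([
  [0,0,0,0,0,0,55],
  [0,0,0,0,0,0,55],
  [0,0,0,0,0,0,55],
  [0,0,0,0,0,15,55],
  [0,0,0,0,0,40,60],
])

```text
clock: 15.15
eef_pos: [532.3, 222.4, 92.7]
ee_rot: [[-0.902, -0.431, -0.007], [-0.431, 0.902, -0.002], [0.007, 0.001, -1.0]]
contact_force: [0.9, -0.0, 0.8]
width: 59.1
grip_force: 0.0
```

>>> send_rows([
  [0,0,0,5,0,45,60],
  [0,0,-0.09,18,-36,20,60],
  [0,0,-0.14,18,-36,0,60],
  [0,0,-0.14,18,-36,0,60],
  [0,0,-0.14,18,-36,0,60],
])

```text
clock: 15.65
eef_pos: [612.7, 77.9, 160.7]
ee_rot: [[-0.998, 0.069, 0.001], [0.069, 0.998, -0.0], [-0.001, -0.0, -1.0]]
contact_force: [0.4, 0.2, -0.5]
width: 60.0
grip_force: 0.0
```

>>> send_rows([
  [0,0,-0.14,14,-40,0,60],
  [0,0,-0.128,14,-40,0,60],
  [0,0,0,14,-40,0,60],
  [0,0,0,14,-40,0,60],
  [0,0,0,14,-40,0,60],
])

```text
clock: 16.15
eef_pos: [682.3, -122.5, 160.0]
ee_rot: [[-0.945, 0.326, -0.0], [0.326, 0.945, -0.0], [0.0, -0.0, -1.0]]
contact_force: [-0.2, 0.5, 0.1]
width: 59.6
grip_force: 0.0
```

```bash
python3 - <<'E'
from h import *
st();shot("wrist","w4");strips(*load("w4"))
shot("top","top3")
cm,I,C=load("top3");Z=C[...,2];a=C[...,:2]@hx-634.3;b=C[...,:2]@hy-7.2
m=((Z>21)&(Z<30)&(a<-5)&(a>-240)&(abs(b)<100)).astype(np.uint8);m=cv2.morphologyEx(m,cv2.MORPH_OPEN,np.ones((3,3)));m=m>0;q=np.c_[a[m],b[m]].astype(np.float32);print("placed",cv2.minAreaRect(q),np.median(Z[m]))
strips(cm,I,C)
E
```

```text
16.15 [ 682.3 -122.5  160. ] yaw y 71.0 w 59.6 g 0.0 F [-0.2  0.5  0.1] q6 -1.52
[131 143] 3296 [ 634.3 -257. ] [85. 36.] 5.6 19.3
[244 185] 1996 [ 699.  -184.9] [34. 85.] 71.6 19.4
[260 275] 110 [ 755.1 -204.2] [ 6. 14.] 2.7 20.5
placed ((-53.89426803588867, -38.87242126464844), (34.20284652709961, 84.99523162841797), 89.63255310058594) 25.220826650727986
[558 152] 5403 [ 657.4 -695.2] [227. 207.] 89.2 20.7
[408 182] 103 [ 673.7 -185. ] [23. 33.] 77.5 20.0
[434 188] 258 [ 642.7 -258.6] [56. 36.] 4.2 20.4
```

>>> send_rows([
  [0,0,0,9,-31,-30,48],
  [0,0,0.01,8,-31,-30,48],
  [0,0,0,0,0,-40,48],
  [0,0,0,0,0,-20,48],
  [0,0,0,0,0,0,48],
])

```text
clock: 16.75
eef_pos: [695.8, -181.3, 36.0]
ee_rot: [[-0.949, 0.316, -0.007], [0.316, 0.949, 0.003], [0.008, 0.0, -1.0]]
contact_force: [-0.9, -1.1, 0.1]
width: 48.3
grip_force: 0.0
```

>>> send_rows([
  [0,0,0,0,0,0,48],
])

```text
clock: 16.85
eef_pos: [698.9, -182.1, 40.2]
ee_rot: [[-0.949, 0.316, -0.001], [0.316, 0.949, 0.0], [0.001, 0.0, -1.0]]
contact_force: [0.2, 0.0, 0.4]
width: 48.3
grip_force: 0.0
```

>>> send_rows([
  [0,0,0,0,-2,-4,48],
  [0,0,0,0,0,-2,48],
  [0,0,0,0,0,0,48],
])

```text
clock: 17.15
eef_pos: [699.6, -184.8, 35.1]
ee_rot: [[-0.949, 0.316, 0.001], [0.316, 0.949, -0.001], [-0.001, -0.0, -1.0]]
contact_force: [0.0, -0.0, -0.1]
width: 47.7
grip_force: 0.0
```

>>> send_rows([
  [0,0,0,0,0,0,28],
  [0,0,0,0,0,0,28],
  [0,0,0,0,0,0,28],
  [0,0,0,0,0,0,28],
])

```text
clock: 17.55
eef_pos: [699.3, -184.9, 34.6]
ee_rot: [[-0.949, 0.316, 0.0], [0.316, 0.949, -0.0], [-0.001, -0.0, -1.0]]
contact_force: [-1.9, 0.2, 3.3]
width: 33.6
grip_force: 40.0
```

>>> send_rows([
  [0,0,0,0,0,10,28],
  [0,0,0,0,0,30,28],
  [0,0,0,0,0,35,28],
  [0,0,0,0,0,20,28],
  [0,0,0.064,-6,20,0,28],
])

```text
clock: 18.05
eef_pos: [696.5, -167.7, 134.0]
ee_rot: [[-0.967, 0.256, 0.008], [0.256, 0.967, -0.004], [-0.009, -0.002, -1.0]]
contact_force: [-0.1, 0.0, -0.2]
width: 33.7
grip_force: 40.0
```

>>> send_rows([
  [0,0,0.128,-12,37,0,28],
  [0,0,0.128,-12,37,0,28],
  [0,0,0.128,-12,37,0,28],
  [0,0,0.128,-12,37,0,28],
  [0,0,0.128,-12,37,0,28],
])

```text
clock: 18.55
eef_pos: [632.4, 21.6, 129.6]
ee_rot: [[-0.926, -0.378, 0.0], [-0.378, 0.926, 0.0], [-0.0, -0.0, -1.0]]
contact_force: [0.4, -0.4, -0.4]
width: 33.6
grip_force: 40.0
```

>>> send_rows([
  [0,0,0.064,-15,37,0,28],
  [0,0,0,-18,35,0,28],
  [0,0,0,-18,35,0,28],
  [0,0,0,-18,35,0,28],
  [0,0,0,-18,35,0,28],
])

```text
clock: 19.05
eef_pos: [545.3, 198.6, 129.7]
ee_rot: [[-0.902, -0.431, 0.001], [-0.431, 0.902, 0.0], [-0.001, -0.0, -1.0]]
contact_force: [0.2, 0.0, -0.8]
width: 33.5
grip_force: 40.0
```

>>> send_rows([
  [0,0,0,-18,35,0,28],
  [0,0,0,-18,35,0,28],
  [0,0,0,-14,23,0,28],
  [0,0,0,0,0,0,28],
  [0,0,0,0,0,0,28],
])

```text
clock: 19.55
eef_pos: [496.0, 290.5, 129.5]
ee_rot: [[-0.901, -0.433, 0.001], [-0.433, 0.901, -0.0], [-0.001, -0.001, -1.0]]
contact_force: [-0.4, 0.0, 0.0]
width: 33.3
grip_force: 40.0
```

```bash
python3 - <<'E'
from h import *
st()
E
```

```text
19.55 [496.  290.5 129.5] yaw y 115.7 w 33.3 g 39.99981343746185 F [-0.4  0.   0. ] q6 -1.61
```

>>> send_rows([
  [0,0,0,3.5,0,-35,28],
  [0,0,0,3,0,-30,28],
  [0,0,0,0,0,-15,28],
  [0,0,0,0,0,-7,28],
  [0,0,0,0,0,0,28],
])

```text
clock: 20.05
eef_pos: [502.7, 289.1, 41.4]
ee_rot: [[-0.903, -0.43, -0.001], [-0.43, 0.903, -0.001], [0.002, -0.0, -1.0]]
contact_force: [-1.4, -0.1, -0.8]
width: 33.9
grip_force: 40.0
```

>>> send_rows([
  [0,0,0,0,0,-1.5,28],
  [0,0,0,0,0,0,28],
])

```text
clock: 20.25
eef_pos: [503.4, 290.2, 41.5]
ee_rot: [[-0.902, -0.431, 0.002], [-0.431, 0.902, 0.001], [-0.002, -0.0, -1.0]]
contact_force: [-0.9, -0.5, 0.2]
width: 33.5
grip_force: 40.0
```

>>> send_rows([
  [0,0,0,0,0,-1.5,28],
  [0,0,0,0,0,0,55],
  [0,0,0,0,0,0,55],
  [0,0,0,0,0,0,55],
  [0,0,0,0,0,15,55],
])

```text
clock: 20.75
eef_pos: [501.2, 289.7, 52.8]
ee_rot: [[-0.902, -0.432, -0.003], [-0.432, 0.902, -0.001], [0.003, 0.0, -1.0]]
contact_force: [0.4, -0.5, 0.2]
width: 55.3
grip_force: 0.0
```

>>> send_rows([
  [0,0,0,0,0,40,55],
  [0,0,0,5,0,45,55],
  [0,0,0,25,-30,25,55],
  [0,0,-0.07,25,-35,0,55],
  [0,0,-0.07,25,-40,0,55],
])

```text
clock: 21.25
eef_pos: [584.1, 185.1, 165.9]
ee_rot: [[-0.954, -0.301, 0.003], [-0.301, 0.954, 0.001], [-0.004, -0.0, -1.0]]
contact_force: [-0.1, 0.3, -0.7]
width: 55.0
grip_force: 0.0
```

>>> send_rows([
  [0,0,-0.07,20,-40,0,52],
  [0,0,-0.07,15,-40,0,52],
  [0,0,-0.07,5,-40,0,52],
  [0,0,0,5,-40,0,52],
  [0,0,0,5,-40,0,52],
])

```text
clock: 21.75
eef_pos: [632.5, -16.4, 164.1]
ee_rot: [[-0.995, -0.096, -0.0], [-0.096, 0.995, -0.0], [0.0, -0.0, -1.0]]
contact_force: [0.8, 0.0, 0.3]
width: 52.2
grip_force: 0.0
```

>>> send_rows([
  [0,0,0,0,-40,0,52],
  [0,0,0,0,-40,0,52],
  [0,0,0,0,-40,0,52],
  [0,0,0,0,-40,0,52],
  [0,0,0,0,0,0,52],
])

```text
clock: 22.25
eef_pos: [632.8, -180.0, 164.2]
ee_rot: [[-0.996, -0.092, 0.001], [-0.092, 0.996, -0.003], [-0.001, -0.003, -1.0]]
contact_force: [-0.6, 0.2, 0.8]
width: 52.0
grip_force: 0.0
```

```bash
python3 - <<'E'
from h import *
st();shot("wrist","w5");strips(*load("w5"))
shot("top","top4")
cm,I,C=load("top4");Z=C[...,2];a=C[...,:2]@hx-634.3;b=C[...,:2]@hy-7.2
m=((Z>21)&(Z<30)&(a<-5)&(a>-240)&(abs(b)<100)).astype(np.uint8);m=cv2.morphologyEx(m,cv2.MORPH_OPEN,np.ones((3,3)))
n,l,s_,_=cv2.connectedComponentsWithStats(m)
for i in range(1,n):
    k=l==i;print("placed",cv2.minAreaRect(np.c_[a[k],b[k]].astype(np.float32)),np.median(Z[k]))
E
```

```text
22.25 [ 632.8 -180.   164.2] yaw y 95.3 w 52.0 g 0.0 F [-0.6  0.2  0.8] q6 -2.04
[427   0] 81 [461.9 -97.4] [11.  4.] 56.2 15.8
[218 140] 3097 [ 634. -257.] [85. 35.] 5.4 19.4
placed ((-52.78291320800781, -27.85102081298828), (34.374656677246094, 82.59710693359375), 80.57907104492188) 25.244881434541867
placed ((-53.078006744384766, 35.06159973144531), (83.17247009277344, 34.66895294189453), 0.1968325674533844) 25.248706688572383
```

View pics/w5.png

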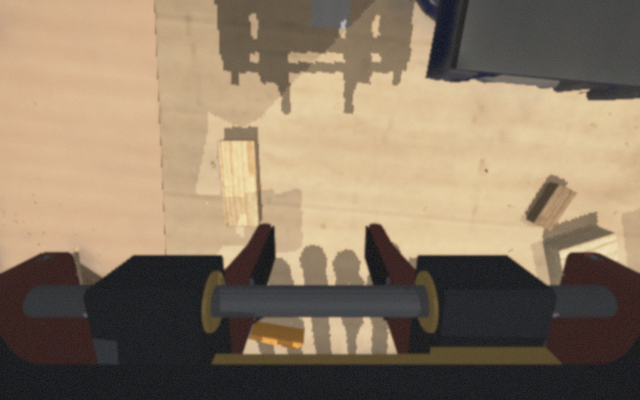

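The wrist view shows strip 3 undisturbed at about (240,182). The top-view numbers put the first strip slightly turned in its lane, but flat.

>>> send_rows([
  [0,0,0,0.5,-38,-30,52],
  [0,0,0,0.5,-38,-30,52],
  [0,0,0,0,0,-35,52],
  [0,0,0,0,0,-25,52],
  [0,0,0,0,0,0,52],
])

```text
clock: 22.85
eef_pos: [631.5, -248.3, 40.8]
ee_rot: [[-0.995, -0.097, -0.005], [-0.097, 0.995, 0.003], [0.005, 0.004, -1.0]]
contact_force: [-0.5, 0.3, -0.7]
width: 52.1
grip_force: 0.1
```

>>> send_rows([
  [0,0,0,0,0,-6,52],
  [0,0,0,0,0,0,52],
])

```text
clock: 23.05
eef_pos: [634.0, -249.7, 38.7]
ee_rot: [[-0.995, -0.097, 0.0], [-0.097, 0.995, -0.0], [-0.0, -0.0, -1.0]]
contact_force: [-0.6, -0.7, 0.5]
width: 52.1
grip_force: 0.0
```

>>> send_rows([
  [0,0,0,0,-6,0,52],
  [0,0,0,0,0,-5,52],
  [0,0,0,0,0,0,52],
])

```text
clock: 23.35
eef_pos: [633.6, -257.0, 33.2]
ee_rot: [[-0.995, -0.096, 0.0], [-0.096, 0.995, -0.0], [-0.0, -0.0, -1.0]]
contact_force: [-0.8, 0.4, 0.4]
width: 51.8
grip_force: 0.0
```

>>> send_rows([
  [0,0,0,0,0,0,28],
  [0,0,0,0,0,0,28],
  [0,0,0,0,0,0,28],
  [0,0,0,0,0,0,28],
])

```text
clock: 23.75
eef_pos: [633.6, -256.8, 33.2]
ee_rot: [[-0.995, -0.096, 0.0], [-0.096, 0.995, -0.0], [-0.0, -0.0, -1.0]]
contact_force: [-1.6, -0.3, 0.5]
width: 33.6
grip_force: 40.0
```

>>> send_rows([
  [0,0,0,0,0,10,28],
  [0,0,0,0,0,30,28],
  [0,0,0,0,0,35,28],
  [0,0,0,0,0,25,28],
  [0,0,0,0,20,0,28],
])

```text
clock: 24.25
eef_pos: [636.7, -239.8, 138.1]
ee_rot: [[-0.996, -0.094, 0.008], [-0.094, 0.996, -0.005], [-0.008, -0.006, -1.0]]
contact_force: [-0.2, 0.5, 0.2]
width: 33.4
grip_force: 40.0
```

>>> send_rows([
  [0,0,0.07,0,38,0,28],
  [0,0,0.07,0,38,0,28],
  [0,0,0.07,0,38,0,28],
  [0,0,0.07,0,38,0,28],
  [0,0,0.07,0,38,0,28],
])

```text
clock: 24.75
eef_pos: [632.1, -44.0, 132.1]
ee_rot: [[-0.901, -0.434, -0.002], [-0.434, 0.901, 0.001], [0.001, 0.001, -1.0]]
contact_force: [0.1, -0.1, -0.7]
width: 33.5
grip_force: 40.0
```

>>> send_rows([
  [0,0,0,0,38,0,28],
  [0,0,0,0,38,0,28],
  [0,0,0,-5,38,0,28],
  [0,0,0,-25,25,0,28],
  [0,0,0,-30,25,0,28],
])

```text
clock: 25.25
eef_pos: [572.2, 119.6, 132.1]
ee_rot: [[-0.902, -0.432, -0.001], [-0.432, 0.902, 0.0], [0.001, 0.001, -1.0]]
contact_force: [-0.5, 0.2, -1.0]
width: 33.7
grip_force: 40.0
```

>>> send_rows([
  [0,0,0,-30,25,0,28],
  [0,0,0,-30,25,0,28],
  [0,0,0,-30,25,0,28],
  [0,0,0,-30,25,0,28],
  [0,0,0,-28,25,0,28],
])

```text
clock: 25.75
eef_pos: [422.3, 243.2, 132.3]
ee_rot: [[-0.902, -0.432, -0.002], [-0.432, 0.902, -0.0], [0.002, 0.0, -1.0]]
contact_force: [0.3, 1.3, -0.2]
width: 33.6
grip_force: 40.0
```

>>> send_rows([
  [0,0,0,0,0,0,28],
  [0,0,0,0,0,0,28],
])

```text
clock: 25.95
eef_pos: [424.0, 242.8, 132.6]
ee_rot: [[-0.901, -0.434, -0.001], [-0.434, 0.901, -0.001], [0.001, -0.0, -1.0]]
contact_force: [0.4, 0.2, -0.9]
width: 33.6
grip_force: 40.0
```

```bash
python3 - <<'E'
from h import *
st();shot("wrist","w6")
cm,I,C=load("w6");Z=C[...,2];a=C[...,:2]@hx-634.3;b=C[...,:2]@hy-7.2
m=(Z>9)&(Z<17)&(a<0)&(a>-220)&(abs(b)<100);q=np.c_[a[m],b[m]];print(len(q),q.min(0),q.max(0))
E
```

```text
25.95 [424.  242.8 132.6] yaw y 115.7 w 33.6 g 39.98152256011963 F [ 0.4  0.2 -0.9] q6 -1.64
3574 [-219.85194972  -75.0467315 ] [-3.93356371 79.52025403]
```

View pics/w6.png

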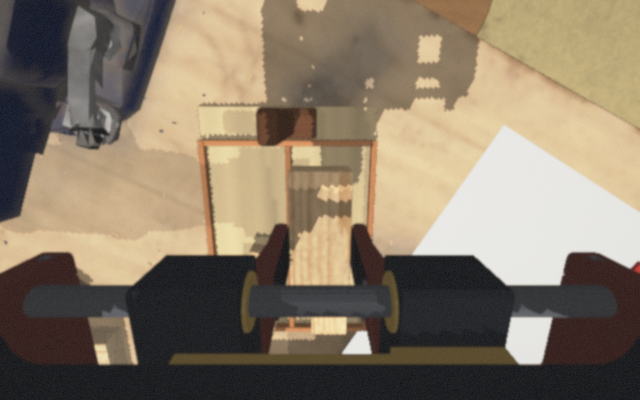

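The wrist view shows the held strip at about (320,220), above the left lane and a little close to the rib at x ≈ 290. The grip is at (287,125), clear of the gripper.

>>> send_rows([
  [0,0,0,-1.5,8.5,0,28],
  [0,0,0,0,0,-35,28],
  [0,0,0,0,0,-30,28],
  [0,0,0,0,0,-15,28],
  [0,0,0,0,0,0,28],
])

```text
clock: 26.5
eef_pos: [423.4, 249.9, 51.0]
ee_rot: [[-0.903, -0.43, -0.004], [-0.43, 0.903, -0.002], [0.004, 0.0, -1.0]]
contact_force: [-0.5, 0.2, -0.8]
width: 33.6
grip_force: 40.0
```

>>> send_rows([
  [0,0,0,0,0,0,28],
])

```text
clock: 26.6
eef_pos: [424.7, 250.6, 53.0]
ee_rot: [[-0.903, -0.431, -0.0], [-0.431, 0.903, -0.0], [0.0, -0.0, -1.0]]
contact_force: [-0.2, 0.3, -0.2]
width: 33.5
grip_force: 40.0
```

>>> send_rows([
  [0,0,0,-1.5,-0.5,-6,28],
  [0,0,0,0,0,-5,28],
  [0,0,0,0,0,-3,28],
  [0,0,0,0,0,0,28],
  [0,0,0,0,0,0,28],
])

```text
clock: 27.1
eef_pos: [422.6, 250.3, 39.2]
ee_rot: [[-0.902, -0.432, 0.0], [-0.432, 0.902, -0.0], [-0.0, -0.0, -1.0]]
contact_force: [-1.1, 0.4, -1.0]
width: 33.8
grip_force: 40.0
```

>>> send_rows([
  [0,0,0,0,0,0,46],
  [0,0,0,0,0,0,46],
  [0,0,0,0,0,0,46],
  [0,0,0,0,0,15,46],
  [0,0,0,0,0,40,46],
])

```text
clock: 27.6
eef_pos: [420.3, 249.2, 92.3]
ee_rot: [[-0.902, -0.431, -0.006], [-0.431, 0.902, -0.003], [0.007, 0.0, -1.0]]
contact_force: [0.6, 0.3, 0.0]
width: 45.9
grip_force: 0.0
```

>>> send_rows([
  [0,0,0,0,0,45,60],
  [0,0,0,20,-25,45,60],
  [0,0,0,30,-30,20,60],
  [0,0,0,30,-30,0,60],
  [0,0,0,30,-30,0,60],
])

```text
clock: 28.1
eef_pos: [532.2, 136.6, 201.4]
ee_rot: [[-0.902, -0.432, 0.003], [-0.432, 0.902, 0.0], [-0.003, -0.001, -1.0]]
contact_force: [0.5, 0.2, 0.5]
width: 60.0
grip_force: 0.0
```

>>> send_rows([
  [0,0,0,30,-30,0,60],
  [0,0,0,30,-30,0,60],
  [0,0,0,0,0,0,60],
])

```text
clock: 28.4
eef_pos: [594.8, 73.8, 200.0]
ee_rot: [[-0.904, -0.428, 0.004], [-0.428, 0.904, -0.002], [-0.003, -0.003, -1.0]]
contact_force: [-0.3, 0.5, 0.3]
width: 60.2
grip_force: 0.0
```

```bash
cat > placed.py <<'E'
from h import *
def placed(f):
    cm,I,C=load(f);Z=C[...,2];a=C[...,:2]@hx-634.3;b=C[...,:2]@hy-7.2
    m=((Z>21)&(Z<30)&(a<-5)&(a>-240)&(abs(b)<100)).astype(np.uint8);m=cv2.morphologyEx(m,cv2.MORPH_OPEN,np.ones((3,3)))
    n,l,s_,_=cv2.connectedComponentsWithStats(m)
    for i in range(1,n):
        k=l==i;r=cv2.minAreaRect(np.c_[a[k],b[k]].astype(np.float32));print("placed",np.round(r[0],1),np.round(r[1],1),round(r[2],1),np.percentile(Z[k],[5,50,95]).round(1))
    m=(Z>9.5)&(Z<17)&(a<0)&(a>-240)&(abs(b)<100);q=np.c_[a[m],b[m]];print("tray",cv2.minAreaRect(q.astype(np.float32)))
    g=(Z>85)&(Z<120)&(a<-170)&(a>-260)&(abs(b)<40);print("grip",g.sum(),a[g].mean(),b[g].mean(),Z[g].max() if g.any() else 0)
E
python3 - <<'E'
from placed import *
st();shot("top","top5");placed("top5")
I=cv2.imread("pics/top5.png");cv2.imwrite("pics/top5c.png",cv2.resize(I[180:340,180:380],None,fx=4,fy=3.7,interpolation=2))
E
```

```text
28.4 [594.8  73.8 200. ] yaw y 115.4 w 60.2 g 0.0 F [-0.3  0.5  0.3] q6 -2.0
placed [-53.7 -27.4] [34.3 85. ] 79.0 [21.9 25.3 28.8]
placed [-52.9  35.4] [85.4 34.1] 0.1 [22.1 25.  28.5]
placed [-143.6   33.9] [34.3 84.4] 89.3 [21.8 25.2 28.5]
tray ((-108.99803161621094, -1.28228759765625), (211.14671325683594, 154.16893005371094), 0.05053822323679924)
grip 0 nan nan 0placed.py:9: RuntimeWarning: Mean of empty slice.
  g=(Z>85)&(Z<120)&(a<-170)&(a>-260)&(abs(b)<40);print("grip",g.sum(),a[g].mean(),b[g].mean(),Z[g].max() if g.any() else 0)
  ret = ret.dtype.type(ret / rcount)
```

View pics/top5c.png

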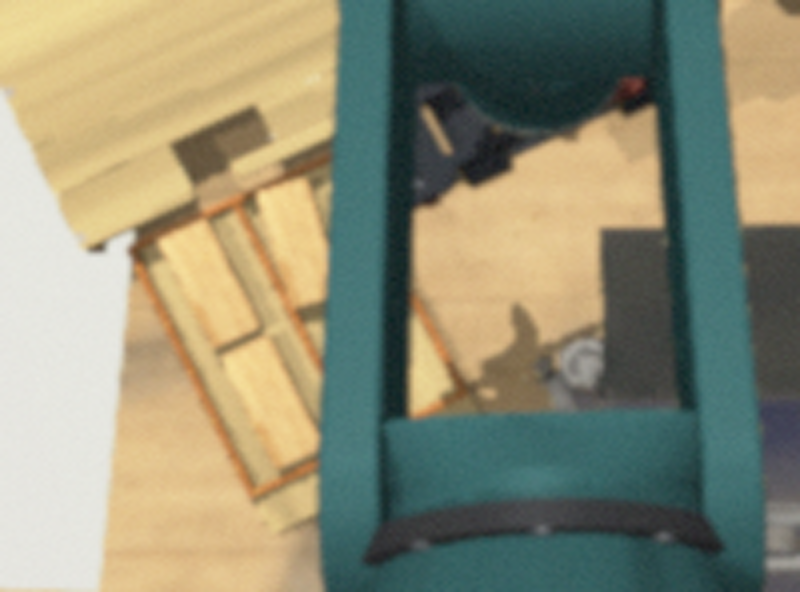

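The crop shows both left-lane strips end to end and the third flat in the right lane, with nothing on the rims. The tray itself has not moved.

>>> send_rows([
  [0,0,0,-20,20,0,60],
  [0,0,0,-30,30,0,60],
  [0,0,0,-35,30,0,60],
  [0,0,0,-35,20,0,60],
  [0,0,0,-35,10,0,60],
])

```text
clock: 28.95
eef_pos: [432.6, 189.5, 199.7]
ee_rot: [[-0.901, -0.433, -0.001], [-0.433, 0.901, 0.001], [0.001, 0.001, -1.0]]
contact_force: [0.2, -0.2, 0.6]
width: 59.9
grip_force: 0.0
```

>>> send_rows([
  [0,0,0,-35,5,0,60],
  [0,0,0,-28,0,0,60],
  [0,0,0,0,0,0,60],
  [0,0,0,0,0,0,60],
])

```text
clock: 29.35
eef_pos: [371.6, 193.1, 200.1]
ee_rot: [[-0.901, -0.433, 0.001], [-0.433, 0.901, 0.0], [-0.001, -0.0, -1.0]]
contact_force: [-0.2, -0.5, 0.1]
width: 60.1
grip_force: 0.0
```

```bash
python3 - <<'E'
from h import *
st();shot("wrist","w7")
cm,I,C=load("w7");Z=C[...,2];a=C[...,:2]@hx-634.3;b=C[...,:2]@hy-7.2
m=(Z>60)&(Z<118)&(a<-185)&(a>-250)&(abs(b)<40);q=np.c_[a[m],b[m]];print(len(q),q.min(0) if len(q) else 0,q.max(0) if len(q) else 0)
E
```

```text
29.35 [371.6 193.1 200.1] yaw y 115.7 w 60.1 g 0.0 F [-0.2 -0.5  0.1] q6 -1.7
504 [-221.06504509   -3.49689779] [-201.41050227    7.78558968]
```

>>> send_rows([
  [0,0,0,3,-1.5,-35,60],
  [0,0,0,2.5,-1.5,-35,60],
  [0,0,0,0,0,-25,60],
  [0,0,0,0,0,-11,60],
  [0,0,0,0,0,0,60],
], grip_force=30)

```text
clock: 29.9
eef_pos: [378.2, 189.3, 92.2]
ee_rot: [[-0.902, -0.431, -0.003], [-0.431, 0.902, -0.001], [0.003, 0.0, -1.0]]
contact_force: [-0.5, 0.2, -0.4]
width: 60.3
grip_force: 0.0
```

>>> send_rows([
  [0,0,0,0,0,0,8],
  [0,0,0,0,0,0,8],
  [0,0,0,0,0,0,8],
  [0,0,0,0,0,0,8],
  [0,0,0,0,0,0,8],
], grip_force=35)

```text
clock: 30.4
eef_pos: [378.4, 189.7, 94.3]
ee_rot: [[-0.902, -0.432, 0.001], [-0.432, 0.902, 0.0], [-0.001, -0.0, -1.0]]
contact_force: [-0.3, 0.4, -0.0]
width: 23.5
grip_force: 0.0
```

>>> send_rows([
  [0,0,0,0,0,0,8],
  [0,0,0,0,0,0,8],
  [0,0,0,0,0,0,8],
])

```text
clock: 30.7
eef_pos: [378.2, 189.6, 94.0]
ee_rot: [[-0.902, -0.432, 0.0], [-0.432, 0.902, 0.0], [-0.0, -0.0, -1.0]]
contact_force: [-1.8, -0.9, 3.3]
width: 12.0
grip_force: 35.0
```

```bash
cat > ab.py <<'E'
from h import *
st();p=np.array(sense()["eef_pos"])[:2];print("ab",p@hx-634.3,p@hy-7.2)
E
python3 ab.py
```

```text
30.7 [378.2 189.6  94. ] yaw y 115.6 w 12.0 g 35.00096619129181 F [-1.8 -0.9  3.3] q6 -1.72
ab -211.26631608083568 0.49694612097278945
```

>>> send_rows([
  [0,0,0,5.4,2.6,0,8],
  [0,0,0,10.8,5.2,0,8],
  [0,0,0,14.4,6.9,0,8],
  [0,0,0,14.4,6.9,0,8],
  [0,0,0,14.4,6.9,0,8],
])

```text
clock: 31.2
eef_pos: [432.0, 216.1, 92.6]
ee_rot: [[-0.902, -0.432, -0.011], [-0.432, 0.902, -0.004], [0.012, 0.001, -1.0]]
contact_force: [-4.0, -1.1, -1.3]
width: 12.0
grip_force: 35.0
```

>>> send_rows([
  [0,0,0,14.4,6.9,0,8],
  [0,0,0,14.4,6.9,0,8],
  [0,0,0,14.4,6.9,0,8],
  [0,0,0,14.4,6.9,0,8],
  [0,0,0,14.4,6.9,0,8],
])

```text
clock: 31.7
eef_pos: [505.3, 250.9, 92.6]
ee_rot: [[-0.902, -0.432, -0.009], [-0.432, 0.902, -0.004], [0.01, 0.0, -1.0]]
contact_force: [-10.5, -4.6, 8.9]
width: 12.1
grip_force: 35.0
```

>>> send_rows([
  [0,0,0,14.4,6.9,0,8],
  [0,0,0,14.4,6.9,0,8],
  [0,0,0,9,4.3,0,8],
  [0,0,0,5,2.4,0,8],
  [0,0,0,0,0,0,8],
])

```text
clock: 32.2
eef_pos: [550.1, 272.2, 92.7]
ee_rot: [[-0.902, -0.432, -0.006], [-0.432, 0.902, -0.002], [0.006, 0.0, -1.0]]
contact_force: [-3.4, -2.6, 0.3]
width: 12.0
grip_force: 35.0
```

```bash
python3 ab.py
```

```text
32.2 [550.1 272.2  92.7] yaw y 115.6 w 12.0 g 35.00006318092346 F [-3.4 -2.6  0.3] q6 -1.67
ab -20.55416325940189 0.6556115474668429
```

>>> send_rows([
  [0,0,0,9,4.3,0,8],
  [0,0,0,9,4.3,0,8],
  [0,0,0,9,4.3,0,8],
  [0,0,0,9,4.3,0,8],
  [0,0,0,5,2.4,0,8],
])

```text
clock: 32.7
eef_pos: [595.0, 293.3, 93.1]
ee_rot: [[-0.902, -0.431, 0.001], [-0.431, 0.902, 0.0], [-0.001, -0.0, -1.0]]
contact_force: [0.8, -0.1, -8.5]
width: 11.7
grip_force: 35.0
```

>>> send_rows([
  [0,0,0,3,1.4,0,8],
  [0,0,0,0,0,0,8],
  [0,0,0,0,0,0,8],
])

```text
clock: 33.0
eef_pos: [596.1, 294.0, 93.5]
ee_rot: [[-0.902, -0.431, -0.001], [-0.431, 0.902, -0.0], [0.001, 0.0, -1.0]]
contact_force: [-0.0, -0.0, -8.2]
width: 12.0
grip_force: 35.0
```

```bash
python3 ab.py
```

```text
33.0 [596.1 294.   93.5] yaw y 115.6 w 12.0 g 34.998600482940674 F [-0.  -0.  -8.2] q6 -1.66
ab 30.41303198093044 0.46349513186005886
```

>>> send_rows([
  [0,0,0,1,-4.5,0,8],
  [0,0,0,2,-4.3,0,8],
  [0,0,0,2,-4.3,0,8],
  [0,0,0,2,-4.3,0,8],
  [0,0,0,2,-4.3,0,8],
])

```text
clock: 33.5
eef_pos: [605.6, 271.8, 93.9]
ee_rot: [[-0.902, -0.431, 0.0], [-0.431, 0.902, -0.0], [-0.0, -0.0, -1.0]]
contact_force: [-0.6, 0.5, -8.7]
width: 11.6
grip_force: 35.0
```

>>> send_rows([
  [0,0,0,2,-4.3,0,8],
  [0,0,0,2,-4.3,0,8],
  [0,0,0,2,-4,0,8],
  [0,0,0,0,0,0,8],
  [0,0,0,0,0,0,8],
])

```text
clock: 34.0
eef_pos: [611.6, 259.5, 93.9]
ee_rot: [[-0.902, -0.431, 0.0], [-0.431, 0.902, -0.0], [-0.0, -0.0, -1.0]]
contact_force: [-0.0, -0.0, -7.4]
width: 11.5
grip_force: 35.0
```

```bash
python3 ab.py
```

```text
34.0 [611.6 259.5  93.9] yaw y 115.6 w 11.5 g 35.00029385089874 F [-0.  -0.  -7.4] q6 -1.72
ab 29.451258651627427 -37.283177779539976
```

Next I let go, lift away, and check.

>>> send_rows([
  [0,0,0,0,0,0,40],
  [0,0,0,0,0,0,40],
  [0,0,0,0,0,0,40],
  [0,0,0,0,0,30,40],
  [0,0,0,0,0,45,60],
])

```text
clock: 34.5
eef_pos: [609.6, 259.3, 167.3]
ee_rot: [[-0.902, -0.432, -0.005], [-0.432, 0.902, -0.002], [0.005, 0.001, -1.0]]
contact_force: [-0.4, -0.1, 0.7]
width: 44.9
grip_force: 0.0
```

>>> send_rows([
  [0,0,0,0,0,45,60],
  [0,0,0,-35,15,30,60],
  [0,0,0,-35,20,0,60],
  [0,0,0,-35,20,0,60],
  [0,0,0,-35,20,0,60],
])

```text
clock: 35.0
eef_pos: [470.6, 335.7, 245.1]
ee_rot: [[-0.902, -0.431, 0.003], [-0.431, 0.902, 0.001], [-0.003, 0.0, -1.0]]
contact_force: [0.6, 0.7, -0.2]
width: 60.1
grip_force: 0.0
```

>>> send_rows([
  [0,0,0,-35,20,0,60],
  [0,0,0,-30,30,0,60],
  [0,0,0,-20,40,0,60],
  [0,0,0,-20,40,0,60],
  [0,0,0,0,0,0,60],
])

```text
clock: 35.5
eef_pos: [364.1, 469.5, 244.8]
ee_rot: [[-0.9, -0.436, 0.001], [-0.436, 0.9, 0.004], [-0.003, 0.003, -1.0]]
contact_force: [0.3, 0.5, -0.2]
width: 60.0
grip_force: 0.0
```

```bash
python3 - <<'E'
from h import *
st();shot("top","top6")
cm,I,C=load("top6");Z=C[...,2];a=C[...,:2]@hx-634.3;b=C[...,:2]@hy-7.2
g=(Z>80)&(Z<120)&(a<60)&(a>-10)&(abs(b)<80);print("grip",g.sum(),a[g].mean(),b[g].mean())
c0=load("top0")[2];Z0=c0[...,2];g0=(Z0>80)&(Z0<120)&(a<60)&(a>-10)&(abs(b)<80);a0=c0[...,:2]@hx-634.3;b0=c0[...,:2]@hy-7.2;print("start",g0.sum(),a0[g0].mean(),b0[g0].mean())
m=((Z>11)&(Z<28)&(C[...,0]>600)&(C[...,0]<730)&(C[...,1]<150)&(C[...,1]>-300)).astype(np.uint8)
n,l,s,_=cv2.connectedComponentsWithStats(m)
for i in range(1,n):
    if s[i,4]>50:print(np.round(cv2.minAreaRect(C[l==i][:,:2].astype(np.float32))[0]),np.median(Z[l==i]))
cv2.imwrite("pics/top6c.png",cv2.resize(I[100:350,150:480],None,fx=2.3,fy=2.3,interpolation=2))
E
```

```text
35.5 [364.1 469.5 244.8] yaw y 115.8 w 60.0 g 0.0 F [ 0.3  0.5 -0.2] q6 -1.23
grip 56 23.638498922857917 -40.168910719597825
start 57 26.785744039057104 -39.24597190785012
[689. 103.] 24.757807180087525
[632.  57.] 14.171043108652839
```

View pics/top6c.png

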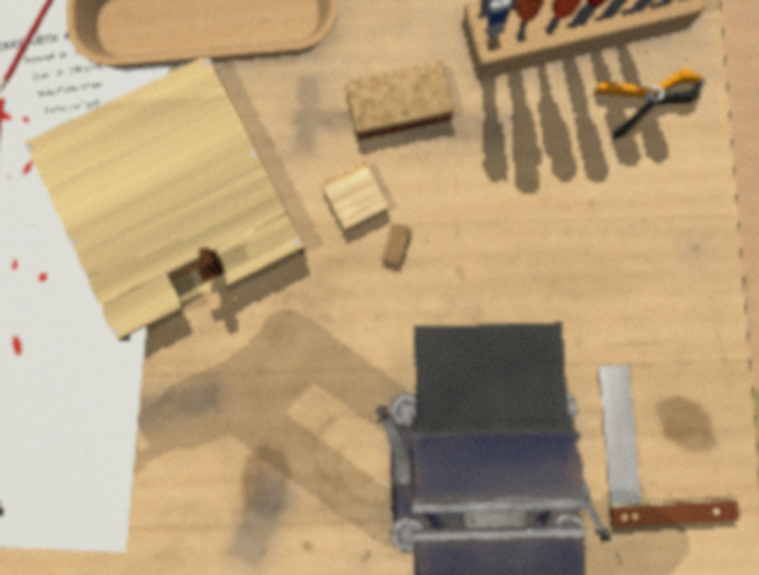

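The crop shows the grip standing in the pocket, and the square and dark block flat on the bench. No strips are left outside. I'll compare the grip's position with the start from the scene camera.

```bash
python3 - <<'E'
from h import *
shot("scene","scene6")
for f in("scene0","scene6","top0","top6"):
    cm,I,C=load(f);Z=C[...,2];a=C[...,:2]@hx-634.3;b=C[...,:2]@hy-7.2
    g=(Z>60)&(Z<118)&(a<60)&(a>-10)&(b<0)&(b>-70);print(f,g.sum(),np.percentile(a[g],[5,50,95]).round(1),np.percentile(b[g],[5,50,95]).round(1))
    vu=np.argwhere(g&(Z>100));print(vu.mean(0)[::-1].round(1))
E
```

```text
scene0 133 [15.7 21.1 32.9] [-45.1 -42.4 -34.6]
[261.5 158.6]
scene6 138 [12.5 17.8 30. ] [-45.4 -43.  -35.5]
[261.  159.4]
top0 70 [19.1 25.2 36. ] [-44.3 -39.8 -33.5]
[238.9 209.9]
top6 66 [15.7 22.3 33.4] [-45.2 -40.5 -34.2]
[239.7 210.8]
```

Both cameras put the grip about 3 mm shallower than at the start, so it slipped a little in the pinch. I'll re-grip it and nudge it deeper.

>>> send_rows([
  [0,0,0,20,-18,0,50],
  [0,0,0,31,-27,0,50],
  [0,0,0,31,-27,0,50],
  [0,0,0,31,-27,0,50],
  [0,0,0,31,-27,0,50],
])

```text
clock: 36.1
eef_pos: [512.1, 335.9, 244.2]
ee_rot: [[-0.903, -0.43, 0.001], [-0.43, 0.903, -0.0], [-0.001, -0.001, -1.0]]
contact_force: [0.5, -0.1, 0.1]
width: 50.2
grip_force: 0.0
```

>>> send_rows([
  [0,0,0,31,-27,0,50],
  [0,0,0,31,-27,0,50],
  [0,0,0,31,-27,0,50],
  [0,0,0,6,-5,0,50],
  [0,0,0,0,0,0,50],
])

```text
clock: 36.6
eef_pos: [610.6, 250.1, 243.8]
ee_rot: [[-0.904, -0.428, 0.0], [-0.428, 0.904, -0.0], [-0.0, -0.0, -1.0]]
contact_force: [-0.9, 0.1, 0.3]
width: 50.2
grip_force: 0.0
```

```bash
python3 ab.py; python3 - <<'E'
from h import *
shot("wrist","w8")
cm,I,C=load("w8");Z=C[...,2];a=C[...,:2]@hx-634.3;b=C[...,:2]@hy-7.2
g=(Z>60)&(Z<118)&(a<60)&(a>-10)&(b<0)&(b>-70);print(g.sum(),np.percentile(a[g],[0,5,50,95,100]).round(1),np.percentile(b[g],[0,5,50,95,100]).round(1))
E
```

```text
36.6 [610.6 250.1 243.8] yaw y 115.3 w 50.2 g 0.0 F [-0.9  0.1  0.3] q6 -1.73
ab 24.548671336905727 -45.36047325841984
370 [14.9 15.1 20.5 32.9 35.4] [-41.3 -41.1 -35.7 -30.1 -29.4]
```

>>> send_rows([
  [0,0,0,-3.5,8,-40,50],
  [0,0,0,0,0,-40,50],
  [0,0,0,0,0,-40,50],
  [0,0,0,0,0,-29,50],
  [0,0,0,0,0,0,50],
])

```text
clock: 37.15
eef_pos: [601.0, 260.6, 90.7]
ee_rot: [[-0.901, -0.433, -0.009], [-0.433, 0.902, -0.003], [0.009, 0.001, -1.0]]
contact_force: [-1.2, -0.0, 1.2]
width: 50.0
grip_force: 0.0
```

>>> send_rows([
  [0,0,0,0,0,0,8],
  [0,0,0,0,0,0,8],
  [0,0,0,0,0,0,8],
  [0,0,0,0,0,0,8],
  [0,0,0,0,0,0,8],
], grip_force=40)

```text
clock: 37.65
eef_pos: [607.0, 260.0, 96.3]
ee_rot: [[-0.902, -0.432, 0.003], [-0.432, 0.902, -0.001], [-0.002, -0.002, -1.0]]
contact_force: [1.8, -7.0, 5.9]
width: 13.6
grip_force: 3.2
```

>>> send_rows([
  [0,0,0,0,0,0,8],
  [0,0,0,0,0,0,8],
])

```text
clock: 37.85
eef_pos: [607.1, 259.8, 96.3]
ee_rot: [[-0.903, -0.431, 0.002], [-0.431, 0.903, -0.001], [-0.002, -0.002, -1.0]]
contact_force: [0.3, -4.9, 4.9]
width: 12.4
grip_force: 40.0
```

```bash
python3 ab.py
```

```text
37.85 [607.1 259.8  96.3] yaw y 115.5 w 12.4 g 39.99015212059021 F [ 0.3 -4.9  4.9] q6 -1.71
ab 25.50326801328572 -35.114104532587824
```

>>> send_rows([
  [0,0,0,1.4,0.1,0,8],
  [0,0,0,1.4,0.1,0,8],
  [0,0,0,1.4,0.1,0,8],
  [0,0,0,1.2,0.1,0,8],
  [0,0,0,0,0,0,8],
])

```text
clock: 38.35
eef_pos: [607.2, 259.9, 96.2]
ee_rot: [[-0.902, -0.431, -0.007], [-0.431, 0.903, -0.002], [0.008, 0.001, -1.0]]
contact_force: [-13.7, -4.6, 16.8]
width: 12.0
grip_force: 40.0
```

>>> send_rows([
  [0,0,0,0,0,0,8],
  [0,0,0,0,0,0,8],
])

```text
clock: 38.55
eef_pos: [607.2, 259.8, 96.2]
ee_rot: [[-0.902, -0.431, -0.007], [-0.431, 0.902, -0.002], [0.007, 0.001, -1.0]]
contact_force: [-13.1, -5.0, 16.3]
width: 12.0
grip_force: 40.0
```

```bash
python3 ab.py
```

```text
38.55 [607.2 259.8  96.2] yaw y 115.5 w 12.0 g 39.954509139060974 F [-13.1  -5.   16.3] q6 -1.72
ab 25.66795904694868 -35.14003881409177
```

>>> send_rows([
  [0,0,0,0,0,2,8],
  [0,0,0,1.8,0.9,0,8],
  [0,0,0,1.8,0.9,0,8],
  [0,0,0,0,0,0,8],
  [0,0,0,0,0,0,8],
])

```text
clock: 39.05
eef_pos: [613.5, 262.5, 96.2]
ee_rot: [[-0.902, -0.432, -0.003], [-0.432, 0.902, -0.001], [0.003, 0.0, -1.0]]
contact_force: [-5.7, -3.0, 0.2]
width: 11.7
grip_force: 40.0
```

```bash
python3 ab.py
```

```text
39.05 [613.5 262.5  96.2] yaw y 115.6 w 11.7 g 39.985281229019165 F [-5.7 -3.   0.2] q6 -1.72
ab 32.448778049323096 -35.47011409270085
```

>>> send_rows([
  [0,0,0,0.4,-0.9,0,8],
  [0,0,0,0.4,-0.9,0,8],
  [0,0,0,-0.5,-0.2,0,8],
  [0,0,0,0,0,0,8],
])

```text
clock: 39.45
eef_pos: [613.9, 261.5, 96.2]
ee_rot: [[-0.902, -0.432, -0.003], [-0.432, 0.902, 0.0], [0.002, 0.001, -1.0]]
contact_force: [-4.7, 0.1, -0.3]
width: 12.0
grip_force: 40.0
```

>>> send_rows([
  [0,0,0,0,0,0,40],
  [0,0,0,0,0,0,40],
  [0,0,0,0,0,0,40],
  [0,0,0,0,0,30,40],
  [0,0,0,0,0,45,60],
])

```text
clock: 39.95
eef_pos: [613.7, 260.3, 169.8]
ee_rot: [[-0.902, -0.431, -0.005], [-0.431, 0.902, -0.002], [0.005, 0.001, -1.0]]
contact_force: [1.0, -0.3, -0.3]
width: 45.2
grip_force: 0.0
```

>>> send_rows([
  [0,0,0,0,0,45,60],
  [0,0,0,-35,15,30,60],
  [0,0,0,-35,20,0,60],
  [0,0,0,-35,20,0,60],
  [0,0,0,-35,20,0,60],
])

```text
clock: 40.45
eef_pos: [474.7, 336.7, 247.8]
ee_rot: [[-0.902, -0.431, 0.002], [-0.431, 0.902, 0.001], [-0.003, 0.0, -1.0]]
contact_force: [0.7, 1.0, -0.1]
width: 59.8
grip_force: 0.0
```

>>> send_rows([
  [0,0,0,-35,20,0,60],
  [0,0,0,-30,30,0,60],
  [0,0,0,-20,40,0,60],
  [0,0,0,-20,40,0,60],
  [0,0,0,0,0,0,60],
])

```text
clock: 40.95
eef_pos: [368.2, 470.7, 247.5]
ee_rot: [[-0.9, -0.435, 0.001], [-0.435, 0.9, 0.004], [-0.002, 0.003, -1.0]]
contact_force: [-0.2, -0.0, -0.3]
width: 59.9
grip_force: 0.0
```

```bash
python3 - <<'E'
from h import *
st();shot("scene","scene7");shot("top","top7")
for f in("scene0","scene7","top0","top7"):
    cm,I,C=load(f);Z=C[...,2];a=C[...,:2]@hx-634.3;b=C[...,:2]@hy-7.2
    g=(Z>60)&(Z<118)&(a<60)&(a>-10)&(b<0)&(b>-70);print(f,g.sum(),np.percentile(a[g],[5,50,95]).round(1),np.percentile(b[g],[5,50,95]).round(1))
m=((Z>11)&(Z<28)&(C[...,0]>600)&(C[...,0]<730)&(C[...,1]<150)&(C[...,1]>-300)).astype(np.uint8)
n,l,s,_=cv2.connectedComponentsWithStats(m)
for i in range(1,n):
    if s[i,4]>50:print(np.round(cv2.minAreaRect(C[l==i][:,:2].astype(np.float32))[0]),np.median(Z[l==i]))
E
```

```text
40.95 [368.2 470.7 247.5] yaw y 115.8 w 59.9 g 0.0 F [-0.2 -0.  -0.3] q6 -1.23
scene0 133 [15.7 21.1 32.9] [-45.1 -42.4 -34.6]
scene7 137 [18.7 24.7 35.9] [-44.6 -42.4 -34.1]
top0 70 [19.1 25.2 36. ] [-44.3 -39.8 -33.5]
top7 69 [22.3 28.6 39.2] [-44.3 -39.8 -33.5]
[689. 103.] 24.89741840011675
[632.  57.] 14.869792101125768
```

The grip now sits about 3 mm deeper than at the start and equally far right, so the tray is locked. The bench is clear and I'm handing in.

```bash
python3 -c "
from workcell import *
print(finish_job())"
```

```text
the job is handed in; nothing more can be done
None
```

The job is handed in: all three strips that were on the bench lie flat in the tray, which is pushed in and locked in the pocket with the grip released; the square block lies flat on the bench, clear of tray and hood, and the small dark offcut was left where it was.

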